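# Press a canister lid home with the counter-top lever press

### The arm

A 6-joint arm with a two-finger parallel gripper is mounted at the origin on the work surface. World frame = base frame: x ahead of the robot, y to its left, z up, the work surface at z = 0. Lengths are in m, angles in rad, forces in N, time in s.
With the tool pointing down it reaches from about 0.275 to 0.75 m from the base axis. Payload 10.2 kg.
Tool frame: the origin (TCP) lies at the very end of the fingers, on their centre line; the grasp point (between the pads) lies behind it (manip.grip_depth is the z of the grasp point in the tool frame, in m); z points along the fingers, y is the line along which they close (so a half turn about z gives the same grasp; the last joint's range is limited). The gripper opens to 88 mm and grips with 3 to 60 N. Pads are 18 mm wide; open, the fingers measure 123 mm over their backs; the gripper's body (75 mm by 187 mm) begins 45 mm behind the grasp point.
Start: joints at [0.985, 0.313, 1.498, -0, 1.331, -0.223], TCP at [0.186, 0.491, 0.239] pointing down, gripper open.
Joint ranges: [-2.94, 2.94], [-0.97, 2.17], [0.19, 2.56], [-1.23, 4.37], [0.02, 3.11], [-2.88, 2.88]. Speed limits (rad/s): [2.39, 2.39, 3.01, 3.14, 3.14, 3.14].

### API

Orientations are given as a rotation vector (axis times angle).
In Python, from rig import readout, snapshot, camera_model, workorder, manip gives the robot as it stands.
- The arm moves only by the tool send_rows, never from a script. Its argument "steps" is a list of rows, each a list of 3 entries, a list of its own where there are three numbers: the shift along the tool's x, y, z in m, then the turn about the tool's z in rad, then the finger opening in m, from 0 to 0.0881. In form: [[[x, y, z], yaw, hand], ...]. A call has 1 to 20 rows; each row is the pose to reach, as a shift and turn from the pose commanded when the call began, along the tool's axes at that moment; what a row does not reach only later rows make up. A row lasts 1/8 s, in which the tool goes at most 62.5 mm and 10.7 degrees, less where a joint would pass 70% of its speed; a pose out of reach is approached as far as the arm can. A call with a gripper value outside its range is refused whole. The fingers move at their own pace and stop on an object; "force" is the grip in N (left out, the last holds). Time passes only in rows, so rows that repeat a pose let the fingers close. It gives the time, the measured TCP pose, the force, the opening and the grip force at its end, in the units of the state.
- readout.get_state(): the state, without advancing time (a new reading comes with each control period).
- snapshot(name): name is "side" or "top"; returns the picture (400x640x3 uint8, red, green, blue); there is no depth.
- camera_model(name): a dict with "mtx" (3x3 intrinsics, pixels), "camera_from_world" (4x4, takes a point from world to camera coordinates). Camera axes: x right, y down, z forward; pixel columns grow to the right and rows downward; lengths in m; the calibration is good to about 2 mm. A picture is of the moment at which its call begins. camera_model takes no time and is no camera call.
- workorder.hand_in(): hands the job in; it is judged then, once.
The state is a dict: "clock": time; "joint_positions": joint angles; "qvel": joint speeds; "joint_efforts": joint torques, N m; "position": TCP position; "orientation": TCP orientation; "wrist_force": force on the tool from outside, world axes, zero at the start; "wrist_torque": the same for the moment, N m; "grip_width": finger opening in m; "finger_force": force on a finger pad.
Only numpy, scipy, OpenCV 4.12 (cv2) and the standard library are available. Lean on these libraries where they do the work, as an engineer would, in place of code of your own. Each camera call takes 0.05 s, during which the arm holds its last target. There are 200 camera calls.

### The job

One of the three small metal canisters has its push-on lid still standing proud: pick it up and stand it upright on the round pad of the lever press, centred under the ram, and let go of it. Then pull the press lever down through its stroke until the lid is pushed fully home, and ease the lever back up slowly to its rest, taking about two seconds or more and never letting it fly back. Leave the closed canister standing on the pad and do not disturb the other things on the counter.

Things in the scene. Friction and masses are not known exactly. Their poses are not given: they have to be found in the camera images.
- press: White lever press fixed to the counter, 200 x 150 x 275 mm; placed and turned differently each time. Origin on the counter under its pad's centre; x points from its open front to its back, y to its left (the lever is on the right), z up. Base plate 22 mm high, from 80 mm in front of the pad centre to 120 behind. Two 20 mm columns 85 mm behind the pad centre, 58 mm to either side.
- press_pad (a point): Centre of the top face of the press's round steel pad, 72 mm diameter, 30 mm above the counter; axes as the press.
- press_head (a point): Middle of the front lower edge of the press's white head, 30 mm in front of the pad centre, 200 mm above the counter. The head reaches from here 150 mm back, is 145 mm wide and 74 mm high, and overhangs the pad: an upright gripper cannot set a canister down. Come in from the front, tool tilted about 40 degrees forward, fingers closing along the press's y.
- ram_face (a point): Centre of the underside of the steel ram (48 mm disc) that hangs under the head above the pad: 145 mm above the pad at rest; it moves down 67 mm per radian of lever.
- lever (a joint): Press lever angle in rad: 0 at rest (pointing to the press's front and 35 degrees up), grows as it is pulled down, limit 1.06. A spring returns it: about 7 N at the grip near rest, 12 N late in the stroke, up to 20 N as the lid goes home. The ram meets the proud lid at about 0.85 and stops firmly at about 1.0, lid home; a compliant arm must aim a little further. Let go, it flies back.
- can_lid (a joint): How far the canister's steel lid (58 mm diameter, 14 mm thick) has been pushed down, in m: 0 standing 10 mm proud, 0.010 fully home. It takes about 12 N at the lid.
- lever_grip (a point): Middle of the lever's round wooden grip bar, 22 mm diameter, 105 mm long, level along the press's y. It runs on a circle of 175 mm radius about the hinge axis (along the press's y, 30 mm behind the pad centre, 235 mm above the counter). At rest: 113 mm in front of the pad centre, 175 mm to its right (-y of the press), 335 mm above the counter. The 16 mm lever arm joins it 60 mm towards the press.
- can: The metal canister whose lid stands proud: body 56 mm diameter and 62 mm tall, a dark rubber neck 49 mm diameter showing 12 mm below the lid, 250 g in all. Origin at the centre of its underside, z up. Overall height 88 mm with the lid proud, 78 mm closed. Hold it by its body, tool tilted, 30 to 40 mm above its underside.
- can_b: Canister of the same make, already closed (78 mm tall, only a 2 mm line of neck showing). Leave it alone.
- can_c: Canister of the same make, already closed (78 mm tall, only a 2 mm line of neck showing). Leave it alone.
- jar: Low glass jar with a cap, 70 mm diameter, 75 mm tall; bystander.
- oats: Cardboard cereal box, 55 x 130 x 190 mm; bystander.
- mug: White mug, 76 mm diameter, 85 mm tall; bystander.
- bowl: Bowl, 150 mm diameter, 60 mm tall; bystander.
- spoon: Spoon lying on the counter; bystander.
Things that resemble listed ones, but are neither listed nor needed, are in the scene too. What is shaped like the can but pink or turquoise is not meant.

How it is judged:
On the way, in this order (a step that is already met when the one before it is completed fails the run):
1. the canister stands upright on the press pad, within 10 mm of its centre, let go, its lid still proud (horizontal distance between can and press_pad below 0.01 m and z of can in the frame of press_pad between -0.003 and 0.003 m and angle between can's own z axis and vertical below 0.06 rad and contact force between the fingers and can below 0.1 N and value of joint can_lid below 0.003 m), for 0.2 s.
2. the lever is pulled down (beyond 0.93 rad) and the lid is pushed home (at least 8.5 of 10 mm) (value of joint lever above 0.93 rad and value of joint can_lid above 0.0085 m), for 0.2 s.
3. the lever is back at rest (below 0.08 rad) (value of joint lever below 0.08 rad), for 0.2 s.
At the end, for the whole second after the job is handed in: The canister's lid is pushed at least 8.5 of its 10 mm home, the canister stands upright (within 0.06 rad) and still on the press pad within 14 mm of its centre, and the lever is back at rest (below 0.08 rad) (value of joint can_lid above 0.0085 m and value of joint lever below 0.08 rad and horizontal distance between can and press_pad below 0.014 m and z of can in the frame of press_pad between -0.003 and 0.003 m and angle between can's own z axis and vertical below 0.06 rad and linear speed of can below 0.02 m/s); the robot touches nothing.
It fails at once if the lever flies back (returns faster than 1.2 rad/s) (velocity of joint lever below -1.2 rad/s).
It fails at once if another thing on the counter is moved more than 30 mm (distance of any of can_b, can_c, jar, oats, mug, bowl, spoon from where it was at the start of the episode above 0.03 m).
It also fails if it takes over 69 s, if anything falls off the work surface, if the arm or the gripper's body presses on something with over 40 N, if the wrist force passes 120 N, or if a joint passes its speed limit or range.

## Working session

There is one attempt and no reset: what is moved stays moved. The work goes in short steps, Python scripts to look and compute and a tool call to move; the robot and the scene stay as the last step left them, time stands still between calls to the robot, and variables do not carry over. Pictures are saved under pics/ and viewed, at most 10 in all, crops included, and the job is handed in when it is done.

Besides the shell and the picture viewer there is one more tool, called after "Request:" in YAML: its name, and indented under it one key for each argument. send_rows: Moves the arm, as the interface text tells. Its arguments: {"type":"object","properties":{"steps":{"type":"array"},"force":{"type":"number"}},"required":["steps"]}

```bash
mkdir -p pics; ls
python3 - <<'E'
from rig import readout, snapshot, camera_model, workorder, manip
import cv2,numpy as np
print(readout.get_state()); print({k:getattr(manip,k) for k in dir(manip) if k[0]!='_'})
for n in("side","top"):
    cv2.imwrite(f"pics/{n}0.png",snapshot(n)[:,:,::-1]); m=camera_model(n); print(n,m["mtx"],m["camera_from_world"])
E
```

```text
pics
{'clock': 0.0, 'joint_positions': array([ 9.84603256e-01,  3.13439083e-01,  1.49845399e+00, -2.18414938e-05,
        1.33102332e+00, -2.23429493e-01]), 'qvel': array([ 0.00081028,  0.00032383, -0.00028435,  0.00036803,  0.00028931,
       -0.00089066]), 'joint_efforts': array([-3.83633767e-05, -4.02211440e+01, -2.52268052e+01,  6.94273668e-02,
        3.52737552e-02, -1.09099044e-04]), 'position': array([0.18618393, 0.49059809, 0.2381603 ]), 'orientation': array([-5.66609668e-01, -3.08956327e+00,  1.92408407e-03]), 'wrist_force': array([-0.32176217,  0.17897561,  0.19643655]), 'wrist_torque': array([-0.00713992, -0.04905435, -0.03046296]), 'finger_force': 0.0, 'grip_width': 0.08820691214061675}
{'MotionError': <class 'rig.MotionError'>, 'grip_depth': -0.0187}
side [[507.60100894   0.         318.60149396]
 [  0.         507.60100894 191.81363063]
 [  0.           0.           1.        ]] [[-0.94425476 -0.32884588 -0.01559944  0.59679626]
 [-0.23376549  0.70309631 -0.67157224  0.2520669 ]
 [ 0.23181167 -0.63048867 -0.74077485  1.67704849]
 [ 0.          0.          0.          1.        ]]
top [[405.47002741   0.         313.58879462]
 [  0.         405.47002741 202.65504271]
 [  0.           0.           1.        ]] [[-0.02870582 -0.99958705 -0.00130293  0.02968112]
 [-0.99240881  0.02865557 -0.11959771  0.63434678]
 [ 0.11958566 -0.00214011 -0.99282158  1.19335758]
 [ 0.          0.          0.          1.        ]]
```

View pics/side0.png

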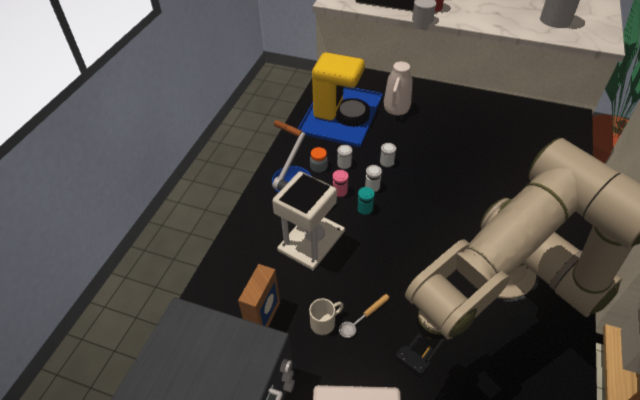

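View pics/top0.png

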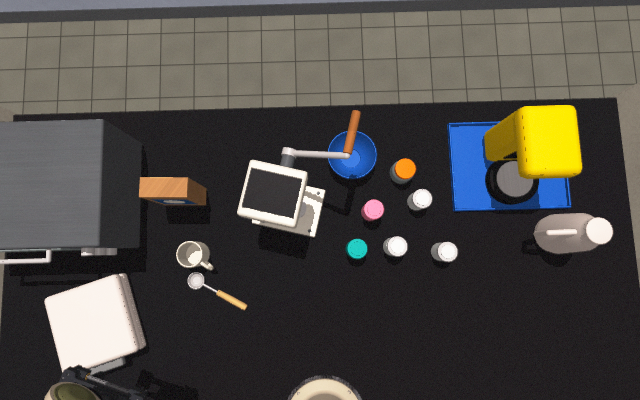

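Run:
```python
import cv2,numpy as np
s=cv2.imread("pics/side0.png");t=cv2.imread("pics/top0.png")
a=cv2.resize(s[115:275,255:415],(800,800)[:2] and (560,560),interpolation=cv2.INTER_CUBIC)
cv2.imwrite("pics/c1.png",cv2.convertScaleAbs(a,alpha=1.5,beta=20))
b=cv2.resize(t[100:270,230:470],(800,567),interpolation=cv2.INTER_CUBIC)
cv2.imwrite("pics/c2.png",cv2.convertScaleAbs(b,alpha=1.3,beta=20))
```

```text
(no output)
```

View pics/c1.png

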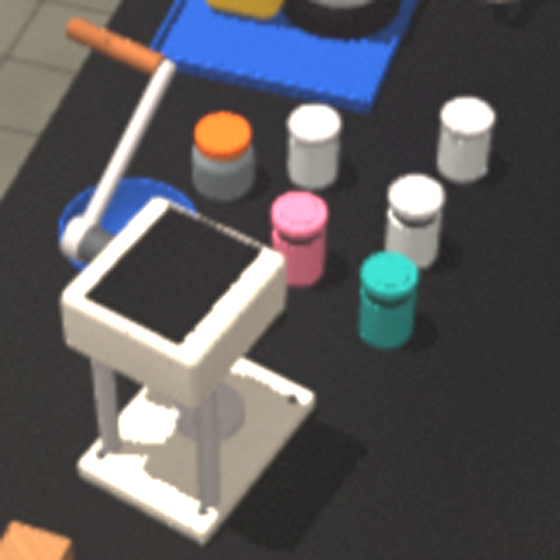

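View pics/c2.png

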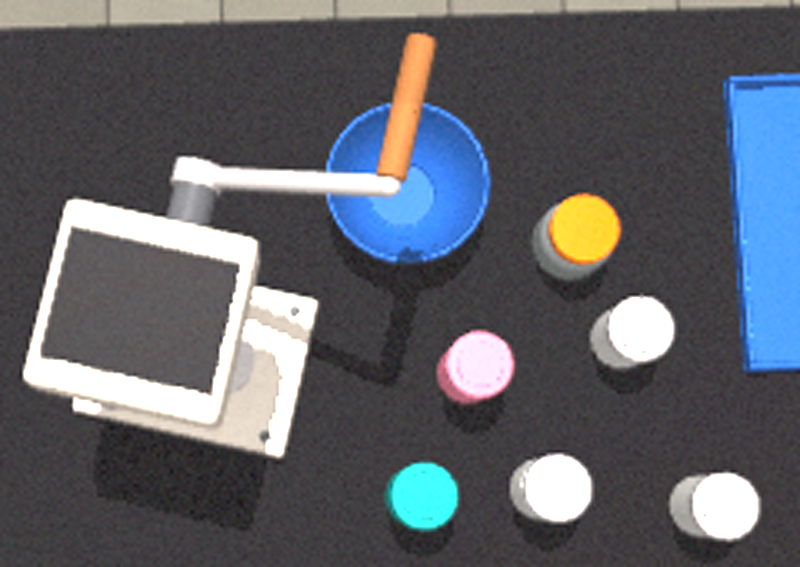

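```bash
cat > h.py <<'E'
import numpy as np
from rig import camera_model
M={n:camera_model(n) for n in("side","top")}
def proj(n,P):
    m=M[n];P=np.atleast_2d(P);c=P@m["camera_from_world"][:3,:3].T+m["camera_from_world"][:3,3]
    q=c@m["mtx"].T;return q[:,:2]/q[:,2:]
def ray(n,uv,z):
    m=M[n];R=m["camera_from_world"][:3,:3];t=m["camera_from_world"][:3,3]
    d=R.T@np.linalg.solve(m["mtx"],[*uv,1]);o=-R.T@t;return o+d*(z-o[2])/d[2]
E
python3 - <<'E'
from h import *
from scipy.optimize import least_squares
T=lambda u,v:(230+u*.3,100+v*.3)
S=lambda u,v:(255+u*160/560,115+v*160/560)
F=[("top",T(320,298),(-80,-75,22)),("top",T(284,458),(-80,75,22)),
("top",T(68,197),(120,-72.5,274)),("top",T(261,238),(-30,-72.5,274)),("top",T(217,425),(-30,72.5,274)),("top",T(22,384),(120,72.5,274)),
("top",T(423,36),(-113,-227.5,335)),("top",T(395,182),(-113,-122.5,335)),
("side",S(317,401),(-80,75,22)),("side",S(205,536),(120,75,22)),("side",S(79,463),(120,-75,22)),
("side",S(160,197),(-30,-72.5,274)),("side",S(287,256),(-30,72.5,274)),("side",S(187,352),(120,72.5,274)),("side",S(64,296),(120,-72.5,274))]
def w(p,a): 
    c,s=np.cos(p[2]),np.sin(p[2]);a=np.array(a)/1000;return np.array([p[0]+c*a[0]-s*a[1],p[1]+s*a[0]+c*a[1],a[2]])
f=lambda p:np.concatenate([proj(n,w(p,a))[0]-np.array(uv) for n,uv,a in F])
r=least_squares(f,[.5,0.05,1.57],loss="soft_l1");print(r.x);print(f(r.x).reshape(-1,2).round(1).tolist())
for nm,uv in (("proud",T(553,488)),("c",T(640,328)),("b",T(722,507)),("turq",T(423,495)),("pink",T(480,362)),("jar",T(585,230)),("bowl",T(408,182))):
    z={"proud":.088,"jar":.075,"bowl":.06}.get(nm,.078); print(nm,ray("top",uv,z))
print("proud side",ray("side",S(416,196),.088), "grip",w(r.x,(-113,-175,335)),"w/gripper",)
E
```

```text
[0.62131016 0.06927182 1.31945192]
[[-0.4, 1.0], [-0.3, 0.5], [-0.7, -0.5], [0.2, 0.3], [0.2, 1.4], [-1.1, 0.1], [0.1, 0.5], [-0.9, -0.9], [-0.2, -3.2], [-0.1, -1.5], [-0.8, -0.9], [-1.2, -3.4], [1.1, -2.2], [2.3, 2.1], [-2.2, -2.1]]
proud [ 0.49547386 -0.22139029  0.088     ]
c [ 0.63352743 -0.30753044  0.078     ]
b [ 0.47494222 -0.36916513  0.078     ]
turq [ 0.49274123 -0.11012916  0.078     ]
pink [ 0.60746783 -0.16506367  0.078     ]
jar [ 0.72338282 -0.26465794  0.075     ]
bowl [ 0.77528984 -0.11012001  0.06      ]
proud side [ 0.49211105 -0.21956666  0.088     ] grip [ 0.76270765 -0.08370121  0.335     ] w/gripper
```

The proud one is the white canister at side (373,178) / top (396,246): it shows a wide dark neck. Other candidates: white cans at side (345,157) and (388,155), both with lids closed; pink (340,184) and turquoise (366,201), both excluded. Press front faces world −y, lever grip over the bowl. A tilt cannot be commanded directly, so I'll test how the controller treats a pose out of reach.

Request:
send_rows:
  steps:
    - [[0.01,0.005,-0.06],0,0.088]
    - [[0.03,0.01,-0.12],0,0.088]
    - [[0.05,0.015,-0.18],0,0.088]
    - [[0.06,0.02,-0.24],0,0.088]
    - [[0.06,0.08,-0.28],0,0.088]
    - [[0.07,0.14,-0.3],0,0.088]
    - [[0.08,0.2,-0.3],0,0.088]
    - [[0.09,0.26,-0.3],0,0.088]
    - [[0.1,0.32,-0.3],0,0.088]

```text
clock: 1.23
position: [0.1665, 0.6531, 0.4625]
orientation: [0.566, 3.087, 0.052]
wrist_force: [-0.9, -0.5, 1.1]
grip_width: 0.0881
finger_force: 0.0
```

```bash
cat > st.py <<'E'
import numpy as np
from rig import readout
from scipy.spatial.transform import Rotation as R
s=readout.get_state();r=R.from_rotvec(s["orientation"]).as_matrix()
print("t",s["clock"],"p",s["position"].round(4),"q",s["joint_positions"].round(3),"F",s["wrist_force"].round(1),s["grip_width"].round(4),s["finger_force"])
print(r.round(4),"tilt",np.degrees(np.arccos(-r[2,2])).round(2),"az z",np.degrees(np.arctan2(r[1,2],r[0,2])).round(1))
E
python3 st.py
```

```text
Traceback (most recent call last):
  File "st.py", line 5, in <module>
    print("t",s["clock"],"p",s["position"].round(4),"q",s["joint_positions"].round(3),"F",s["wrist_force"].round(1),s["grip_width"].round(4),s["finger_force"])
                                                                                                                    ^^^^^^^^^^^^^^^^^^^^^
AttributeError: 'float' object has no attribute 'round'
```

```bash
sed -i 's/s\["grip_width"\].round(4)/round(s["grip_width"],4)/' st.py; python3 st.py
```

```text
t 1.225 p [0.1665 0.6531 0.4625] q [ 1.146  0.775  0.187  0.006  2.147 -0.059] F [-0.9 -0.5  1.1] 0.0881 0.0
[[-0.935   0.3547  0.0087]
 [ 0.3548  0.9344  0.0321]
 [ 0.0032  0.0331 -0.9994]] tilt 1.91 az z 74.8
```

Request:
send_rows:
  steps:
    - [[0.02,0.06,0],0,0.088]
    - [[0.03,0.12,0],0,0.088]
    - [[0.05,0.2,0],0,0.088]
    - [[0.05,0.25,0],0,0.088]

```text
clock: 1.72
position: [0.1636, 0.7113, 0.3932]
orientation: [0.566, 3.085, 0.103]
wrist_force: [0.2, -0.5, -0.3]
grip_width: 0.0883
finger_force: 0.0
```

```bash
python3 st.py
```

```text
t 1.725 p [0.1636 0.7113 0.3932] q [ 1.181  0.877  0.187  0.011  2.012 -0.022] F [ 0.2 -0.5 -0.3] 0.0883 0.0
[[-0.935   0.3544  0.0157]
 [ 0.3546  0.9328  0.0637]
 [ 0.0079  0.0651 -0.9978]] tilt 3.76 az z 76.2
```

Request:
send_rows:
  steps:
    - [[0,-0.05,0],0,0.088]
    - [[0,-0.1,0],0,0.088]
    - [[0,-0.1,0],0,0.088]

```text
clock: 2.1
position: [0.1277, 0.616, 0.3877]
orientation: [0.566, 3.084, 0.104]
wrist_force: [0.9, 0.1, 0.4]
grip_width: 0.0881
finger_force: 0.0
```

```bash
python3 st.py
```

```text
t 2.1 p [0.1277 0.616  0.3877] q [ 1.177  0.485  0.873  0.01   1.717 -0.029] F [0.9 0.1 0.4] 0.0881 0.0
[[-0.9349  0.3545  0.016 ]
 [ 0.3548  0.9327  0.0643]
 [ 0.0079  0.0657 -0.9978]] tilt 3.8 az z 76.0
```

Request:
send_rows:
  steps:
    - [[0.045,0.03,-0.015],0,0.088]
    - [[0.09,0.055,-0.03],0,0.088]
    - [[0.1,0.11,-0.06],0,0.088]

```text
clock: 2.48
position: [0.0671, 0.7107, 0.4263]
orientation: [0.563, 3.087, 0.136]
wrist_force: [7.7, 37.1, 25.9]
grip_width: 0.0879
finger_force: 0.0
```

Request:
send_rows:
  steps:
    - [[0.01,0.06,-0.03],0,0.088]
    - [[0.015,0.12,-0.06],0,0.088]

```text
clock: 2.72
position: [0.0809, 0.7187, 0.4286]
orientation: [-0.566, -3.083, -0.201]
wrist_force: [0.5, -0.2, 0.3]
grip_width: 0.0879
finger_force: 0.0
```

Request:
send_rows:
  steps:
    - [[0.01,0.06,-0.03],0,0.088]
    - [[0.015,0.12,-0.06],0,0.088]

```text
clock: 2.98
position: [0.0905, 0.725, 0.4316]
orientation: [-0.565, -3.077, -0.256]
wrist_force: [-0.0, 0.2, 0.7]
grip_width: 0.0881
finger_force: 0.0
```

Request:
send_rows:
  steps:
    - [[0.03,0.25,-0.12],0,0.088]

```text
clock: 3.1
position: [0.0973, 0.7307, 0.4349]
orientation: [-0.563, -3.071, -0.305]
wrist_force: [-0.4, 0.2, -0.4]
grip_width: 0.088
finger_force: 0.0
```

```bash
python3 st.py
```

```text
t 3.1 p [0.0973 0.7307 0.4349] q [1.271 0.823 0.186 0.029 1.939 0.075] F [-0.4  0.2 -0.4] 0.088 0.0
[[-0.9356  0.3516  0.0308]
 [ 0.3508  0.9168  0.1911]
 [ 0.039   0.1896 -0.9811]] tilt 11.16 az z 80.8
```

Request:
send_rows:
  steps:
    - [[0.0,0.25,-0.1],0,0.088]

```text
clock: 3.22
position: [0.1105, 0.7361, 0.4376]
orientation: [-0.561, -3.065, -0.356]
wrist_force: [0.2, -0.3, -0.4]
grip_width: 0.0878
finger_force: 0.0
```

Request:
send_rows:
  steps:
    - [[0.0,0.25,-0.1],0,0.088]

```text
clock: 3.35
position: [0.1235, 0.7404, 0.4413]
orientation: [-0.561, -3.059, -0.405]
wrist_force: [-0.4, 0.6, 0.5]
grip_width: 0.0879
finger_force: 0.0
```

Request:
send_rows:
  steps:
    - [[0.0,0.25,-0.1],0,0.088]

```text
clock: 3.48
position: [0.135, 0.7437, 0.4469]
orientation: [-0.56, -3.052, -0.455]
wrist_force: [-0.1, 0.6, -0.0]
grip_width: 0.0878
finger_force: 0.0
```

Request:
send_rows:
  steps:
    - [[0.0,0.25,-0.1],0,0.088]

```text
clock: 3.6
position: [0.1455, 0.7463, 0.454]
orientation: [-0.558, -3.044, -0.506]
wrist_force: [-0.3, 0.8, -0.2]
grip_width: 0.0883
finger_force: 0.0
```

```bash
python3 st.py
```

```text
t 3.6 p [0.1455 0.7463 0.454 ] q [1.203 0.807 0.187 0.067 1.829 0.023] F [-0.3  0.8 -0.2] 0.0883 0.0
[[-0.9366  0.3466  0.052 ]
 [ 0.3448  0.8845  0.3143]
 [ 0.063   0.3123 -0.9479]] tilt 18.58 az z 80.6
```

Request:
send_rows:
  steps:
    - [[-0.06,0.0,0.0],0,0.088]
    - [[-0.12,0.0,0.0],0,0.088]
    - [[-0.17,0.01,0.0],0,0.088]
    - [[-0.17,0.01,0.0],0,0.088]

```text
clock: 4.1
position: [0.3117, 0.6953, 0.4448]
orientation: [-0.566, -3.044, -0.502]
wrist_force: [0.5, 1.7, -0.0]
grip_width: 0.0878
finger_force: 0.0
```

Request:
send_rows:
  steps:
    - [[0.0,0.25,-0.1],0,0.088]

```text
clock: 4.22
position: [0.3074, 0.7019, 0.4552]
orientation: [0.559, 3.04, 0.556]
wrist_force: [0.3, -0.2, 0.4]
grip_width: 0.088
finger_force: 0.0
```

Request:
send_rows:
  steps:
    - [[0.0,0.25,-0.1],0,0.088]

```text
clock: 4.35
position: [0.3061, 0.7056, 0.466]
orientation: [0.555, 3.023, 0.608]
wrist_force: [-0.2, 0.5, -0.5]
grip_width: 0.0878
finger_force: 0.0
```

Request:
send_rows:
  steps:
    - [[0.0,0.25,-0.1],0,0.088]

```text
clock: 4.47
position: [0.3059, 0.7077, 0.4772]
orientation: [0.554, 3.005, 0.657]
wrist_force: [-1.2, -0.1, 0.4]
grip_width: 0.0877
finger_force: 0.0
```

Request:
send_rows:
  steps:
    - [[0.0,0.25,-0.1],0,0.088]

```text
clock: 4.6
position: [0.3062, 0.709, 0.4888]
orientation: [0.554, 2.987, 0.705]
wrist_force: [-0.6, -0.5, -0.4]
grip_width: 0.0884
finger_force: 0.0
```

Request:
send_rows:
  steps:
    - [[0.0,0.25,-0.1],0,0.088]

```text
clock: 4.72
position: [0.306, 0.7095, 0.5015]
orientation: [0.553, 2.968, 0.753]
wrist_force: [-0.4, 0.1, 0.7]
grip_width: 0.0883
finger_force: 0.0
```

```bash
python3 st.py
```

```text
t 4.725 p [0.306  0.7095 0.5015] q [ 0.957  0.759  0.188  0.172  1.731 -0.177] F [-0.4  0.1  0.7] 0.0883 0.0
[[-0.9363  0.3319  0.1147]
 [ 0.3464  0.8197  0.4562]
 [ 0.0574  0.4668 -0.8825]] tilt 28.06 az z 75.9
```

Request:
send_rows:
  steps:
    - [[0.055,0.0,0.0],0,0.088]
    - [[0.1,0.0,0.0],0,0.088]
    - [[0.1,0.0,0.0],0,0.088]

```text
clock: 5.1
position: [0.2087, 0.7427, 0.5059]
orientation: [0.548, 2.97, 0.756]
wrist_force: [-0.5, -0.1, 1.3]
grip_width: 0.0881
finger_force: 0.0
```

Request:
send_rows:
  steps:
    - [[0.0,0.25,-0.1],0,0.088]

```text
clock: 5.22
position: [0.2177, 0.7401, 0.5178]
orientation: [0.551, 2.953, 0.801]
wrist_force: [-0.8, 0.6, 0.1]
grip_width: 0.0878
finger_force: 0.0
```

Request:
send_rows:
  steps:
    - [[0.0,0.25,-0.1],0,0.088]

```text
clock: 5.35
position: [0.2232, 0.7364, 0.5343]
orientation: [0.551, 2.933, 0.855]
wrist_force: [0.0, -0.9, 0.0]
grip_width: 0.088
finger_force: 0.0
```

Request:
send_rows:
  steps:
    - [[0.0,0.25,-0.1],0,0.088]

```text
clock: 5.48
position: [0.2267, 0.7325, 0.55]
orientation: [0.548, 2.915, 0.904]
wrist_force: [-0.6, -0.5, 0.4]
grip_width: 0.0881
finger_force: 0.0
```

Request:
send_rows:
  steps:
    - [[0.0,0.25,-0.1],0,0.088]

```text
clock: 5.6
position: [0.2295, 0.7281, 0.5659]
orientation: [0.544, 2.897, 0.951]
wrist_force: [0.4, 0.2, 0.4]
grip_width: 0.0879
finger_force: 0.0
```

Request:
send_rows:
  steps:
    - [[0.0,0.25,-0.1],0,0.088]

```text
clock: 5.72
position: [0.2319, 0.7229, 0.5823]
orientation: [0.541, 2.878, 0.998]
wrist_force: [0.7, -0.3, -0.8]
grip_width: 0.0882
finger_force: 0.0
```

```bash
python3 st.py
```

```text
t 5.725 p [0.2319 0.7229 0.5823] q [ 1.055  0.666  0.187  0.156  1.644 -0.081] F [ 0.7 -0.3 -0.8] 0.0882 0.0
[[-0.9378  0.3096  0.157 ]
 [ 0.3403  0.7308  0.5917]
 [ 0.0684  0.6084 -0.7907]] tilt 37.75 az z 75.1
```

```bash
cat > wp.py <<'E'
import numpy as np
from rig import readout
from scipy.spatial.transform import Rotation as R
def shifts(W,p=None):
    s=readout.get_state();r=R.from_rotvec(s["orientation"]).as_matrix();p=s["position"] if p is None else p
    for w in W: print(w,"->",((np.array(w)-p)@r).round(4).tolist(),"dist",np.linalg.norm(np.array(w)-p).round(3))
E
python3 -c "
from wp import *
shifts([(.45,.25,.5),(.45,0,.42),(.46,-.26,.25)])"
```

```text
(0.45, 0.25, 0.5) -> [-0.3711, -0.3281, -0.1805] dist 0.527
(0.45, 0, 0.42) -> [-0.4617, -0.5595, -0.2652] dist 0.772
(0.46, -0.26, 0.25) -> [-0.5712, -0.8498, -0.2831] dist 1.062
```

Request:
send_rows:
  steps:
    - [[-0.37,-0.33,-0.18],1.46,0.088]
    - [[-0.37,-0.33,-0.18],1.46,0.088]
    - [[-0.37,-0.33,-0.18],1.46,0.088]
    - [[-0.37,-0.33,-0.18],1.46,0.088]
    - [[-0.37,-0.33,-0.18],1.46,0.088]
    - [[-0.37,-0.33,-0.18],1.46,0.088]
    - [[-0.37,-0.33,-0.18],1.46,0.088]
    - [[-0.37,-0.33,-0.18],1.46,0.088]
    - [[-0.37,-0.33,-0.18],1.46,0.088]
    - [[-0.46,-0.56,-0.265],1.46,0.088]
    - [[-0.46,-0.56,-0.265],1.46,0.088]
    - [[-0.46,-0.56,-0.265],1.46,0.088]
    - [[-0.46,-0.56,-0.265],1.46,0.088]

```text
clock: 7.35
position: [0.4476, 0.0093, 0.4233]
orientation: [-2.103, -1.616, -0.717]
wrist_force: [0.5, 1.2, 0.8]
grip_width: 0.0879
finger_force: 0.0
```

```bash
python3 st.py; python3 -c "
from wp import *
shifts([(.46,-.26,.25),(.487,-.2455,.15),(.4945,-.2165,.040)])"
```

```text
t 7.35 p [0.4476 0.0093 0.4233] q [-0.597  0.036  1.488  0.635  1.81  -0.242] F [0.5 1.2 0.8] 0.0879 0.0
[[ 0.2034  0.9662  0.1585]
 [ 0.7657 -0.2579  0.5892]
 [ 0.6102  0.0015 -0.7923]] tilt 37.6 az z 74.9
(0.46, -0.26, 0.25) -> [-0.3094, 0.0812, -0.0194] dist 0.321
(0.487, -0.2455, 0.15) -> [-0.3539, 0.1034, 0.0726] dist 0.376
(0.4945, -0.2165, 0.04) -> [-0.3973, 0.103, 0.1781] dist 0.447
```

Request:
send_rows:
  steps:
    - [[-0.31,0.08,-0.02],0,0.088]
    - [[-0.31,0.08,-0.02],0,0.088]
    - [[-0.31,0.08,-0.02],0,0.088]
    - [[-0.31,0.08,-0.02],0,0.088]
    - [[-0.31,0.08,-0.02],0,0.088]
    - [[-0.31,0.08,-0.02],0,0.088]
    - [[-0.354,0.103,0.073],0,0.088]
    - [[-0.354,0.103,0.073],0,0.088]
    - [[-0.354,0.103,0.073],0,0.088]

```text
clock: 8.48
position: [0.4866, -0.2417, 0.1485]
orientation: [-2.099, -1.614, -0.714]
wrist_force: [-0.5, 0.9, 0.4]
grip_width: 0.0882
finger_force: 0.0
```

```bash
python3 st.py; python3 -c "
from wp import *
shifts([(.4945,-.2165,.040)])
from rig import snapshot
import cv2
a=snapshot('side');b=snapshot('top')
cv2.imwrite('pics/d1.png',cv2.convertScaleAbs(cv2.hconcat([cv2.resize(a[120:260,290:450],(400,350),interpolation=2),cv2.resize(b[180:300,330:470],(400,350),interpolation=2)])[:,:,::-1],alpha=1.4,beta=15))"
```

```text
t 8.475 p [ 0.4866 -0.2417  0.1485] q [-0.911  0.6    1.453  0.506  1.535 -0.787] F [-0.5  0.9  0.4] 0.0882 0.0
[[ 0.2044  0.9667  0.154 ]
 [ 0.7641 -0.2558  0.5922]
 [ 0.6119 -0.0034 -0.791 ]] tilt 37.72 az z 75.4
(0.4945, -0.2165, 0.04) -> [-0.0455, 0.0016, 0.102] dist 0.112
```

View pics/d1.png

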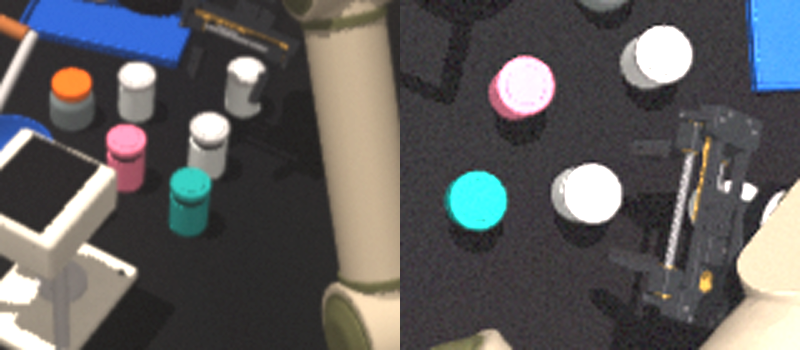

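The picture shows the open fingers aimed at the proud canister (right crop, can at (590,195)), with nothing else in the way.

Request:
send_rows:
  steps:
    - [[-0.02,0.001,0.03],0,0.088]
    - [[-0.035,0.001,0.06],0,0.088]
    - [[-0.045,0.002,0.085],0,0.088]
    - [[-0.0455,0.002,0.102],0,0.088]
    - [[-0.0455,0.002,0.102],0,0.088]

```text
clock: 9.2
position: [0.4956, -0.2182, 0.0416]
orientation: [-2.102, -1.617, -0.715]
wrist_force: [-0.3, 0.1, 0.1]
grip_width: 0.088
finger_force: 0.0
```

Request:
send_rows:
  steps:
    - [[0,0,0],0,0.07]
    - [[0,0,0],0,0.06]
    - [[0,0,0],0,0.05]
    - [[0,0,0],0,0.05]
    - [[0,0,0],0,0.05]
    - [[0,0,0],0,0.05]
  force: 20

```text
clock: 9.95
position: [0.4956, -0.2187, 0.0411]
orientation: [-2.103, -1.616, -0.716]
wrist_force: [0.9, -1.9, 5.7]
grip_width: 0.0556
finger_force: 20.0
```

```bash
python3 st.py
```

```text
t 9.95 p [ 0.4956 -0.2187  0.0411] q [-0.874  0.74   1.538  0.541  1.32  -0.875] F [ 0.9 -1.9  5.7] 0.0556 20.000069020316005
[[ 2.039e-01  9.663e-01  1.571e-01]
 [ 7.658e-01 -2.574e-01  5.893e-01]
 [ 6.099e-01  1.000e-04 -7.925e-01]] tilt 37.58 az z 75.1
```

Request:
send_rows:
  steps:
    - [[0.025,0,-0.032],0,0.05]
    - [[0.06,0,-0.078],0,0.05]
    - [[0.09,0,-0.117],0,0.05]
    - [[0.09,0,-0.117],0,0.05]

```text
clock: 10.45
position: [0.4958, -0.219, 0.1904]
orientation: [-2.104, -1.62, -0.715]
wrist_force: [-0.1, -0.1, -3.4]
grip_width: 0.0559
finger_force: 20.0
```

```bash
python3 st.py
python3 - <<'E'
from h import *
from rig import snapshot
import cv2
p=(.6213,.0693,1.3195)
def w(a): 
    c,s=np.cos(p[2]),np.sin(p[2]);a=np.array(a)/1000;return np.array([p[0]+c*a[0]-s*a[1],p[1]+s*a[0]+c*a[1],a[2]])
im=cv2.convertScaleAbs(snapshot("side")[:,:,::-1],alpha=1.3,beta=15)
x0,y0,k=262,160,6
a=cv2.resize(im[y0:y0+100,x0:x0+130],None,fx=k,fy=k,interpolation=cv2.INTER_CUBIC)
def dr(P,c):
    q=((proj("side",P)-[x0,y0]+.5)*k*16).astype(np.int32);cv2.polylines(a,[q.reshape(-1,1,2)],True,c,1,cv2.LINE_AA,4)
dr([w((36*np.cos(t),36*np.sin(t),30)) for t in np.linspace(0,6.28,40)],(0,0,255))
dr([w(v) for v in((-80,75,22),(120,75,22),(120,-75,22),(-80,-75,22))],(0,255,0))
dr([w(v) for v in((-30,72.5,274),(120,72.5,274),(120,-72.5,274),(-30,-72.5,274))],(255,0,0))
dr([w(v) for v in((-30,72.5,200),(120,72.5,200),(120,-72.5,200),(-30,-72.5,200))],(255,0,255))
for y in(58,-58): dr([w((85,y,22)),w((85,y,200))],(0,255,255))
cv2.imwrite("pics/e1.png",a)
E
```

```text
t 10.45 p [ 0.4958 -0.219   0.1904] q [-0.874  0.531  1.444  0.521  1.578 -0.723] F [-0.1 -0.1 -3.4] 0.0559 19.999942062422633
[[ 0.2021  0.9665  0.1581]
 [ 0.7683 -0.2566  0.5864]
 [ 0.6074  0.0029 -0.7944]] tilt 37.4 az z 74.9
```

View pics/e1.png

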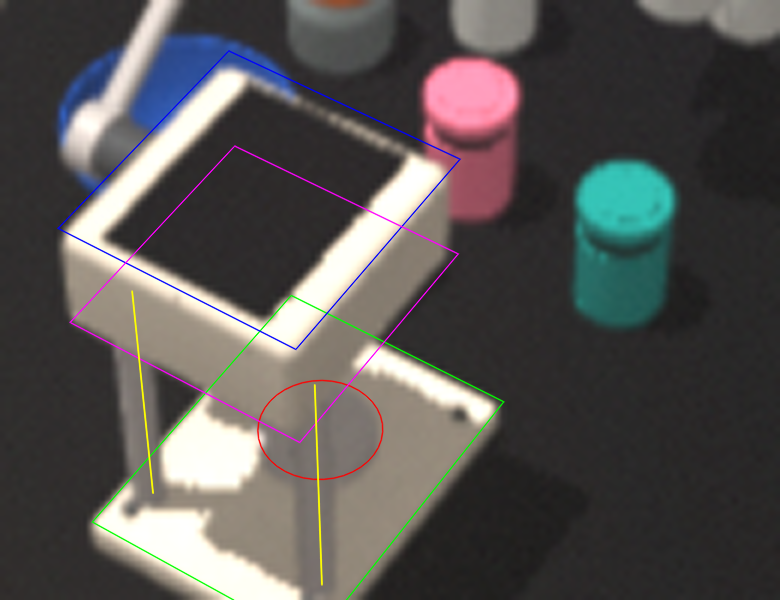

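The overlay of the fitted press matches the picture (pad circle at (320,430) in the crop) to about 1 px, i.e. 2–3 mm.

```bash
python3 -c "
from wp import *
shifts([(.56,-.13,.19),(.584,-.074,.135),(.604,.003,.095),(.6155,.048,.082),(.6215,.071,.0765)])"
```

```text
(0.56, -0.13, 0.19) -> [0.0822, 0.04, 0.0607] dist 0.11
(0.584, -0.074, 0.135) -> [0.0965, 0.0489, 0.141] dist 0.178
(0.604, 0.003, 0.095) -> [0.1352, 0.0485, 0.2212] dist 0.264
(0.6155, 0.048, 0.082) -> [0.1641, 0.048, 0.2598] dist 0.311
(0.6215, 0.071, 0.0765) -> [0.1796, 0.0479, 0.2786] dist 0.335
```

Request:
send_rows:
  steps:
    - [[0.04,0.02,0.03],0,0.05]
    - [[0.082,0.04,0.061],0,0.05]
    - [[0.09,0.045,0.1],0,0.05]
    - [[0.0965,0.049,0.141],0,0.05]
    - [[0.11,0.0487,0.17],0,0.05]
    - [[0.122,0.0486,0.196],0,0.05]
    - [[0.135,0.0485,0.221],0,0.05]
    - [[0.15,0.048,0.241],0,0.05]
    - [[0.164,0.048,0.26],0,0.05]
    - [[0.172,0.048,0.27],0,0.05]
    - [[0.1796,0.048,0.2786],0,0.05]
    - [[0.1796,0.048,0.2786],0,0.05]

```text
clock: 12.0
position: [0.6216, 0.0714, 0.0766]
orientation: [-2.101, -1.615, -0.713]
wrist_force: [-0.8, -1.4, -2.4]
grip_width: 0.0553
finger_force: 20.0
```

```bash
python3 st.py
python3 - <<'E'
from wp import *
from h import *
from rig import snapshot
import cv2
shifts([(.6215,.071,.0720)])
a=snapshot("side")[:,:,::-1];b=snapshot("top")[:,:,::-1]
cv2.imwrite("pics/f1.png",cv2.convertScaleAbs(cv2.hconcat([cv2.resize(a[170:250,270:350],(400,400),interpolation=2),cv2.resize(b[140:260,240:360],(400,400),interpolation=2)]),alpha=1.4,beta=15))
E
```

```text
t 12.0 p [0.6216 0.0714 0.0766] q [-0.327  0.69   1.515  0.742  1.121 -0.465] F [-0.8 -1.4 -2.4] 0.0553 20.000104615464807
[[ 0.2042  0.9666  0.155 ]
 [ 0.7656 -0.2564  0.59  ]
 [ 0.61   -0.0018 -0.7924]] tilt 37.59 az z 75.3
(0.6215, 0.071, 0.072) -> [-0.0031, -0.0, 0.0034] dist 0.005
```

View pics/f1.png

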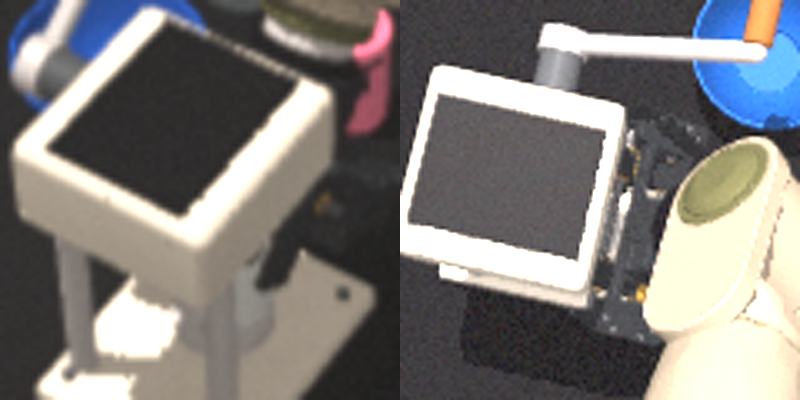

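Left crop: the can hangs just over the pad at (240,310), pad edge at (225,345), well centred. Lowering.

Request:
send_rows:
  steps:
    - [[-0.0015,0,0.002],0,0.05]
    - [[-0.003,0,0.004],0,0.05]
    - [[-0.003,0,0.004],0,0.05]

```text
clock: 12.48
position: [0.6218, 0.0709, 0.0719]
orientation: [-2.102, -1.615, -0.714]
wrist_force: [0.7, -0.0, -2.6]
grip_width: 0.0555
finger_force: 20.0
```

```bash
python3 st.py
```

```text
t 12.475 p [0.6218 0.0709 0.0719] q [-0.328  0.697  1.517  0.746  1.114 -0.472] F [ 0.7 -0.  -2.6] 0.0555 19.99994278885424
[[ 0.2046  0.9663  0.1559]
 [ 0.7654 -0.2572  0.5899]
 [ 0.6102 -0.0014 -0.7923]] tilt 37.6 az z 75.2
```

Request:
send_rows:
  steps:
    - [[-0.0006,0,0.0008],0,0.05]
    - [[-0.0006,0,0.0008],0,0.05]

```text
clock: 12.72
position: [0.622, 0.0711, 0.0712]
orientation: [-2.102, -1.615, -0.715]
wrist_force: [0.4, -0.3, -2.2]
grip_width: 0.0553
finger_force: 20.0
```

Request:
send_rows:
  steps:
    - [[0,0,0],0,0.058]
    - [[0,0,0],0,0.064]
    - [[0,0,0],0,0.072]
    - [[0,0,0],0,0.088]
    - [[0,0,0],0,0.088]
    - [[0,0,0],0,0.088]

```text
clock: 13.48
position: [0.6219, 0.0711, 0.0711]
orientation: [-2.102, -1.615, -0.715]
wrist_force: [0.7, -0.5, 0.4]
grip_width: 0.088
finger_force: 0.0
```

Request:
send_rows:
  steps:
    - [[0,0,-0.015],0,0.088]
    - [[0,0,-0.045],0,0.088]
    - [[0,0,-0.09],0,0.088]
    - [[0,0,-0.14],0,0.088]
    - [[0,0,-0.18],0,0.088]
    - [[0,0,-0.18],0,0.088]

```text
clock: 14.22
position: [0.5943, -0.0372, 0.2164]
orientation: [-2.106, -1.617, -0.719]
wrist_force: [-0.4, 0.7, 0.2]
grip_width: 0.0881
finger_force: 0.0
```

```bash
python3 st.py
python3 - <<'E'
from h import *
from rig import snapshot
import cv2
im=cv2.convertScaleAbs(snapshot("side")[:,:,::-1],alpha=1.3,beta=15)
p=(.6213,.0693,1.3195)
def w(a): 
    c,s=np.cos(p[2]),np.sin(p[2]);a=np.array(a)/1000;return np.array([p[0]+c*a[0]-s*a[1],p[1]+s*a[0]+c*a[1],a[2]])
x0,y0,k=277,200,10
a=cv2.resize(im[y0:y0+60,x0:x0+80],None,fx=k,fy=k,interpolation=cv2.INTER_CUBIC)
def dr(P,c):
    q=((proj("side",P)-[x0,y0]+.5)*k*16).astype(np.int32);cv2.polylines(a,[q.reshape(-1,1,2)],True,c,1,cv2.LINE_AA,4)
for r,z,c in((36,30,(0,0,255)),(28,30,(0,255,0)),(28,92,(0,255,0)),(29,118,(255,0,0))):
    dr([w((r*np.cos(t),r*np.sin(t),z)) for t in np.linspace(0,6.28,40)],c)
cv2.imwrite("pics/g1.png",a)
E
```

```text
t 14.225 p [ 0.5943 -0.0372  0.2164] q [-0.519  0.504  1.416  0.637  1.441 -0.415] F [-0.4  0.7  0.2] 0.0881 0.0
[[ 0.2034  0.9658  0.1611]
 [ 0.7666 -0.2594  0.5874]
 [ 0.609   0.004  -0.7931]] tilt 37.52 az z 74.7
```

View pics/g1.png

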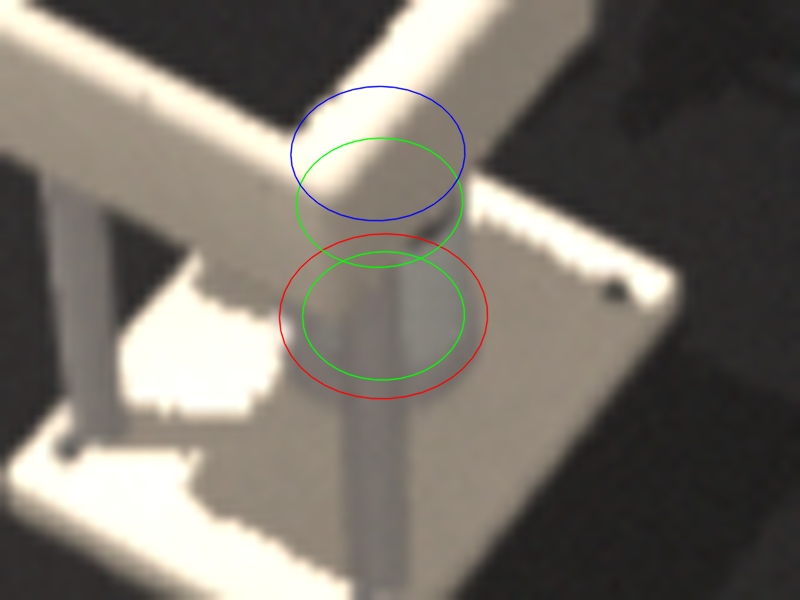

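Run:
```python
from h import *
from rig import snapshot
a=np.mean([snapshot("side").astype(float) for _ in range(4)],0)
g=a.mean(2);print("rows 224-243, cols 303..328");
for r in range(224,244): print(r,g[r,303:329].astype(int).tolist())
def ell(r,z,dx=0,dy=0):
    t=np.linspace(0,6.28,721);P=np.c_[.6213+dx+r*np.cos(t),.0693+dy+r*np.sin(t),0*t+z];return proj("side",P)
for c in (318,320,322,324):
    for nm,r,z in(("can",.028,.03),("pad",.036,.03),("padbot",.036,.022)):
        e=ell(r,z);m=abs(e[:,0]-c)<.15; print(c,nm,e[m,1].max().round(2) if m.any() else None,end=" ")
    print()
```

```text
rows 224-243, cols 303..328
224 [95, 96, 96, 98, 99, 98, 93, 88, 84, 81, 81, 80, 79, 79, 72, 59, 71, 79, 86, 85, 83, 91, 93, 93, 93, 97]
225 [95, 95, 96, 96, 97, 98, 92, 87, 84, 81, 81, 80, 79, 81, 84, 81, 87, 88, 87, 84, 82, 90, 92, 92, 92, 93]
226 [94, 94, 94, 96, 96, 97, 92, 87, 83, 81, 80, 79, 78, 77, 88, 89, 89, 88, 86, 84, 82, 90, 91, 92, 92, 93]
227 [93, 94, 94, 94, 95, 96, 92, 87, 83, 80, 79, 82, 73, 73, 87, 89, 89, 87, 86, 83, 82, 89, 91, 92, 93, 93]
228 [88, 93, 92, 93, 94, 95, 91, 88, 83, 79, 78, 79, 73, 72, 86, 89, 89, 88, 87, 84, 80, 86, 90, 92, 92, 93]
229 [87, 86, 87, 93, 93, 94, 90, 87, 83, 79, 76, 76, 74, 73, 85, 89, 89, 87, 86, 83, 80, 84, 90, 91, 92, 92]
230 [90, 88, 83, 83, 86, 93, 90, 86, 82, 78, 76, 76, 74, 73, 85, 89, 88, 87, 86, 84, 80, 81, 90, 92, 91, 92]
231 [105, 123, 98, 81, 81, 83, 84, 84, 76, 75, 77, 76, 74, 73, 86, 90, 89, 87, 87, 84, 80, 79, 90, 92, 92, 92]
232 [168, 156, 143, 95, 79, 78, 82, 81, 73, 74, 77, 76, 74, 73, 85, 89, 89, 87, 87, 85, 79, 78, 90, 92, 92, 91]
233 [192, 177, 160, 100, 80, 78, 82, 79, 73, 74, 76, 77, 74, 73, 85, 89, 88, 88, 86, 8
[... 624 characters left out ...]
72, 73, 76, 77, 74, 72, 73, 76, 76, 77, 81, 87, 91, 92, 93, 93, 93, 92]
240 [98, 93, 92, 91, 89, 86, 83, 79, 72, 73, 76, 76, 75, 72, 74, 80, 81, 85, 88, 91, 91, 91, 92, 93, 92, 92]
241 [92, 92, 93, 91, 91, 90, 89, 86, 75, 74, 77, 76, 75, 72, 74, 85, 88, 90, 91, 91, 91, 92, 91, 92, 92, 92]
242 [93, 93, 92, 91, 91, 91, 91, 89, 77, 74, 76, 77, 75, 72, 76, 87, 90, 91, 92, 92, 91, 91, 91, 91, 92, 92]
243 [93, 93, 92, 92, 92, 91, 92, 90, 78, 74, 76, 77, 75, 73, 77, 89, 91, 92, 92, 93, 91, 91, 92, 93, 93, 93]
318 can 236.95 318 pad 238.93 318 padbot 240.34 
320 can 235.98 320 pad 238.22 320 padbot 239.66 
322 can 234.11 322 pad 237.03 322 padbot 238.49 
324 can None 324 pad 235.02 324 padbot 236.49
```

```bash
cat > fk.py <<'E'
import numpy as np
from scipy.spatial.transform import Rotation as R
from scipy.optimize import least_squares
# q1 z, q2 y, q3 y, q4 roll along forearm, q5 y, q6 along tool
D=[([.9846,.3134,1.4985,0,1.331,-.2234],[.1862,.4906,.2382]),([1.146,.775,.187,.006,2.147,-.059],[.1665,.6531,.4625]),
([1.181,.877,.187,.011,2.012,-.022],[.1636,.7113,.3932]),([1.177,.485,.873,.01,1.717,-.029],[.1277,.616,.3877]),
([.957,.759,.188,.172,1.731,-.177],[.306,.7095,.5015]),([1.055,.666,.187,.156,1.644,-.081],[.2319,.7229,.5823]),
([-.597,.036,1.488,.635,1.81,-.242],[.4476,.0093,.4233]),([-.911,.6,1.453,.506,1.535,-.787],[.4866,-.2417,.1485]),
([-.328,.697,1.517,.746,1.114,-.472],[.6218,.0709,.0719]),([-.519,.504,1.416,.637,1.441,-.415],[.5943,-.0372,.2164])]
def fk(q,k):
    r=lambda ax,a:R.from_euler(ax,a).as_matrix();h,l1,l2,lt,a1,b,a3=k
    A=r('z',q[0]);p=A@[a1,b,h];A=A@r('y',q[1]);p=p+A@[0,0,l1];A=A@r('y',q[2]);p=p+A@[a3,0,l2];A=A@r('z',q[3])@r('y',q[4]);
    w=p;p=p+A@[0,0,lt];return p,A@r('z',q[5]),w
if __name__=="__main__":
    s=least_squares(lambda k:np.concatenate([fk(q,k)[0]-p for q,p in D]),[.2,.4,.35,.3,0,.1,0]);print(s.x.round(4).tolist(),abs(s.fun).max())
    from rig import readout;S=readout.get_state();print(fk(S["joint_positions"],s.x)[1].round(3))
E
python3 fk.py
```

```text
[0.2013, 0.439, 0.3974, 0.248, -0.0, 0.1163, 0.039] 0.00031789068959142686
[[-0.967  0.205  0.154]
 [ 0.256  0.765  0.591]
 [ 0.003  0.611 -0.792]]
```

```bash
cat > lev.py <<'E'
from fk import *
from rig import readout
K=[0.2013,0.439,0.3974,0.248,0,0.1163,0.039]
lo=np.array([-2.94,-.97,.19,-1.23,.02,-2.88]);hi=np.array([2.94,2.17,2.56,4.37,3.11,2.88])
P=(.6213,.0693,1.3195)
Z=R.from_euler('z',np.pi/2).as_matrix()
def pw(a):
    c,s=np.cos(P[2]),np.sin(P[2]);return np.array([P[0]+c*a[0]-s*a[1],P[1]+s*a[0]+c*a[1],a[2]])
def bar(th,y=-.178):
    a=np.radians(35)-th;return pw((.030-.175*np.cos(a),y,.235+.175*np.sin(a)))
def ik(p,Rt,q0):
    f=lambda q:np.concatenate([(fk(q,K)[0]-p)*10,(R.from_matrix((fk(q,K)[1]@Z).T@Rt)).as_rotvec()])
    s=least_squares(f,np.clip(q0,lo+1e-3,hi-1e-3),bounds=(lo,hi));return s.x,abs(s.fun).max()
if __name__=="__main__":
    S=readout.get_state();R0=R.from_rotvec(S["orientation"]).as_matrix();d=R0[:,2]
    for yaw in(1.571,-1.571):
        q=S["joint_positions"].copy();q[5]+=yaw;Rt=R0@R.from_euler('z',yaw).as_matrix()
        print("yaw",yaw,Rt[:,1].round(3))
        for off in(-.12,0):
            q,e=ik(bar(0)+.019*d+off*d,Rt,q);print("off",off,q.round(2),round(e,4))
        for th in np.arange(0.1,1.05,.15):
            q,e=ik(bar(th)+.019*d,Rt,q);print(th.round(2),bar(th).round(3),q.round(2),round(e,4))
E
python3 lev.py
```

```text
yaw 1.571 [-0.205 -0.765 -0.611]
off -0.12 [-0.56  0.93  0.19  0.77  1.98  1.65] 0.1221
off 0 [-0.45  0.96  0.35  0.68  1.89  1.59] 0.0
0.1 [ 0.763 -0.094  0.321] [-0.46  0.95  0.41  0.67  1.86  1.55] 0.0
0.25 [ 0.76  -0.104  0.297] [-0.47  0.95  0.48  0.66  1.82  1.49] 0.0
0.4 [ 0.759 -0.112  0.272] [-0.48  0.95  0.54  0.65  1.78  1.45] 0.0
0.55 [ 0.758 -0.115  0.246] [-0.49  0.95  0.59  0.65  1.73  1.41] 0.0
0.7 [ 0.758 -0.115  0.219] [-0.49  0.96  0.64  0.64  1.68  1.37] 0.0
0.85 [ 0.759 -0.111  0.194] [-0.48  0.97  0.68  0.64  1.64  1.34] 0.0
1.0 [ 0.761 -0.103  0.169] [-0.47  0.99  0.72  0.64  1.59  1.32] 0.0
yaw -1.571 [0.204 0.765 0.611]
off -0.12 [-0.56  0.93  0.19  0.77  1.98 -1.49] 0.1221
off 0 [-0.45  0.96  0.35  0.68  1.89 -1.55] 0.0
0.1 [ 0.763 -0.094  0.321] [-0.46  0.95  0.41  0.67  1.86 -1.59] 0.0
0.25 [ 0.76  -0.104  0.297] [-0.47  0.95  0.48  0.66  1.82 -1.65] 0.0
0.4 [ 0.759 -0.112  0.272] [-0.48  0.95  0.54  0.65  1.78 -1.69] 0.0
0.55 [ 0.758 -0.115  0.246] [-0.49  0.95  0.59  0.65  1.73 -1.74] 0.0
0.7 [ 0.758 -0.115  0.219] [-0.49  0.96  0.64  0.64  1.68 -1.77] 0.0
0.85 [ 0.759 -0.111  0.194] [-0.48  0.97  0.68  0.64  1.64 -1.8 ] 0.0
1.0 [ 0.761 -0.103  0.169] [-0.47  0.99  0.72  0.64  1.59 -1.82] 0.0
```

Run:
```python
from lev import *
from wp import shifts
S=readout.get_state();R0=R.from_rotvec(S["orientation"]).as_matrix();d=R0[:,2]
Rt=R0@R.from_euler('z',1.571).as_matrix();q=S["joint_positions"].copy();q[5]+=1.57
for p in [np.array((.56,-.16,.36)),np.array((.65,-.17,.37))]+[bar(0)+(.019+o)*d for o in(-.07,-.06,-.05,-.04,0)]:
    q,e=ik(p,Rt,q);print(p.round(3),q.round(2),round(e,4))
shifts([(.575,-.11,.28),(.56,-.16,.36)])
```

```text
[ 0.56 -0.16  0.36] [-0.72  0.46  1.1   0.6   1.85  1.2 ] 0.0
[ 0.65 -0.17  0.37] [-0.65  0.69  0.71  0.65  1.94  1.36] 0.0
[ 0.758 -0.115  0.376] [-0.51  0.97  0.19  0.73  2.    1.65] 0.0459
[ 0.759 -0.109  0.368] [-0.5   0.98  0.19  0.73  2.    1.65] 0.0319
[ 0.761 -0.103  0.36 ] [-0.49  0.99  0.19  0.72  2.    1.65] 0.0182
[ 0.762 -0.097  0.352] [-0.48  1.    0.19  0.72  2.    1.65] 0.005
[ 0.768 -0.074  0.32 ] [-0.45  0.96  0.35  0.68  1.89  1.59] 0.0
(0.575, -0.11, 0.28) -> [-0.0206, 0.0013, -0.101] dist 0.103
(0.56, -0.16, 0.36) -> [-0.0131, -0.0006, -0.1962] dist 0.197
```

Run:
```python
from lev import *
S=readout.get_state();R0=R.from_rotvec(S["orientation"]).as_matrix();d=R0[:,2]
Rt=R0@R.from_euler('z',1.571).as_matrix();q=S["joint_positions"].copy();q[5]+=1.57
for p in [np.array((.56,-.16,.36)),np.array((.65,-.17,.37))]+[bar(0,-.16)+(.019+o)*d for o in(-.05,-.045,-.04,0)]:
    q,e=ik(p,Rt,q);print(p.round(4),q.round(2),round(e,4))
W=np.array([(.575,-.11,.28),(.56,-.16,.36),(.63,-.16,.36)]);print(((W-S["position"])@R0).round(3).tolist())
```

```text
[ 0.56 -0.16  0.36] [-0.72  0.46  1.1   0.6   1.85  1.2 ] 0.0
[ 0.65 -0.17  0.37] [-0.65  0.69  0.71  0.65  1.94  1.36] 0.0
[ 0.7433 -0.0986  0.3599] [-0.49  0.91  0.34  0.7   1.96  1.59] 0.0
[ 0.7441 -0.0956  0.356 ] [-0.49  0.91  0.36  0.69  1.95  1.58] 0.0
[ 0.7449 -0.0927  0.352 ] [-0.48  0.9   0.38  0.69  1.94  1.58] 0.0
[ 0.751  -0.0691  0.3203] [-0.45  0.88  0.51  0.67  1.84  1.54] 0.0
[[-0.021, 0.001, -0.101], [-0.013, -0.001, -0.196], [0.001, 0.067, -0.185]]
```

Request:
send_rows:
  steps:
    - [[-0.01,0,-0.05],0,0.088]
    - [[-0.02,0,-0.1],0,0.088]
    - [[-0.013,0,-0.15],0,0.088]
    - [[-0.013,0,-0.196],0,0.08]
    - [[-0.013,0,-0.196],1.571,0.07]
    - [[-0.013,0,-0.196],1.571,0.07]
    - [[-0.013,0,-0.196],1.571,0.07]
    - [[-0.013,0,-0.196],1.571,0.07]
    - [[-0.013,0,-0.196],1.571,0.07]
    - [[-0.013,0,-0.196],1.571,0.07]
    - [[-0.01,0.03,-0.19],1.571,0.07]
    - [[0,0.067,-0.185],1.571,0.07]
    - [[0,0.067,-0.185],1.571,0.07]
    - [[0,0.067,-0.185],1.571,0.07]

```text
clock: 16.23
position: [0.63, -0.1608, 0.3591]
orientation: [-2.467, 0.322, -0.106]
wrist_force: [1.2, 0.5, 1.1]
grip_width: 0.0698
finger_force: 0.0
```

```bash
python3 st.py
python3 - <<'E'
from lev import *
S=readout.get_state();R0=R.from_rotvec(S["orientation"]).as_matrix();d=R0[:,2]
W=np.array([bar(0,-.16)+(.019+o)*d for o in(-.045,0)]);print(W,((W-S["position"])@R0).round(4).tolist())
E
```

```text
t 16.225 p [ 0.63   -0.1608  0.3591] q [-0.654  0.626  0.851  0.634  1.886  1.31 ] F [1.2 0.5 1.1] 0.0698 0.0
[[ 0.9668 -0.2038  0.1542]
 [-0.2555 -0.7651  0.591 ]
 [-0.0024 -0.6108 -0.7918]] tilt 37.65 az z 75.4
[[ 0.74407839 -0.09564348  0.35596196]
 [ 0.75101906 -0.06904747  0.3203322 ]] [[0.0936, -0.0712, 0.0586], [0.0936, -0.0712, 0.1036]]
```

Request:
send_rows:
  steps:
    - [[0.04,-0.03,0.025],0,0.07]
    - [[0.08,-0.06,0.05],0,0.07]
    - [[0.0936,-0.0712,0.0586],0,0.07]
    - [[0.0936,-0.0712,0.075],0,0.07]
    - [[0.0936,-0.0712,0.09],0,0.07]
    - [[0.0936,-0.0712,0.1036],0,0.07]
    - [[0.0936,-0.0712,0.1036],0,0.07]

```text
clock: 17.1
position: [0.7506, -0.0691, 0.3208]
orientation: [-2.467, 0.321, -0.106]
wrist_force: [0.1, -0.6, 0.8]
grip_width: 0.0699
finger_force: 0.0
```

```bash
python3 st.py
python3 - <<'E'
from rig import snapshot
import cv2
a=snapshot("side")[:,:,::-1];b=snapshot("top")[:,:,::-1]
cv2.imwrite("pics/i1.png",cv2.convertScaleAbs(cv2.hconcat([cv2.resize(a[100:230,240:370],(400,400),interpolation=2),cv2.resize(b[90:220,270:400],(400,400),interpolation=2)]),alpha=1.4,beta=15))
E
```

```text
t 17.1 p [ 0.7506 -0.0691  0.3208] q [-0.451  0.877  0.509  0.67   1.837  1.534] F [ 0.1 -0.6  0.8] 0.0699 0.0
[[ 0.9669 -0.2036  0.1541]
 [-0.2553 -0.7654  0.5907]
 [-0.0023 -0.6105 -0.792 ]] tilt 37.63 az z 75.4
```

View pics/i1.png

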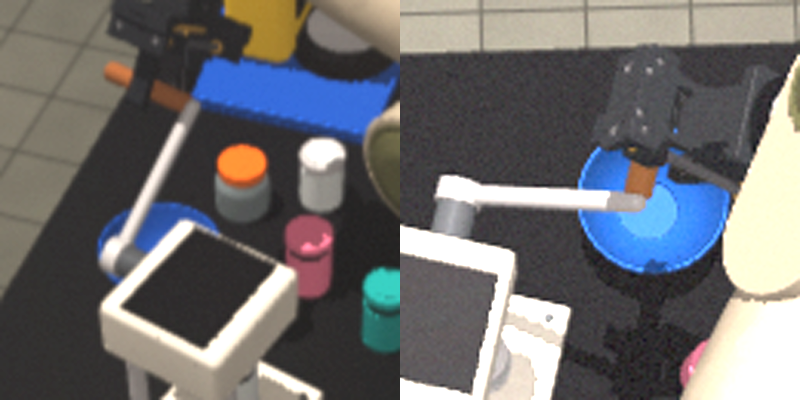

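The fingers straddle the wooden grip (left crop (150,85)), clear of the lever arm. Close on it.

Request:
send_rows:
  steps:
    - [[0,0,0],0,0.04]
    - [[0,0,0],0,0.02]
    - [[0,0,0],0,0.015]
    - [[0,0,0],0,0.015]
    - [[0,0,0],0,0.015]
    - [[0,0,0],0,0.015]
  force: 45

```text
clock: 17.95
position: [0.751, -0.0691, 0.3218]
orientation: [-2.467, 0.322, -0.109]
wrist_force: [2.1, 3.7, 0.2]
grip_width: 0.0209
finger_force: 45.0
```

```bash
python3 st.py
python3 - <<'E'
from lev import *
S=readout.get_state();R0=R.from_rotvec(S["orientation"]).as_matrix()
for th in [.05,.1,.15,.2,.3,.4,.5,.6,.7,.8,.9,.95,1.0,1.03,1.06]: print(th,((bar(th)-bar(0))@R0).round(4).tolist())
E
```

```text
t 17.95 p [ 0.751  -0.0691  0.3218] q [-0.451  0.876  0.507  0.671  1.836  1.536] F [2.1 3.7 0.2] 0.0209 45.005899742245674
[[ 9.666e-01 -2.031e-01  1.562e-01]
 [-2.562e-01 -7.652e-01  5.906e-01]
 [-4.000e-04 -6.109e-01 -7.917e-01]] tilt 37.66 az z 75.2
0.05 [0.0, 0.0083, 0.0028]
0.1 [0.0001, 0.0164, 0.006]
0.15 [0.0001, 0.0244, 0.0097]
0.2 [0.0001, 0.0321, 0.0137]
0.3 [0.0002, 0.047, 0.0229]
0.4 [0.0002, 0.0609, 0.0335]
0.5 [0.0003, 0.0737, 0.0455]
0.6 [0.0003, 0.0852, 0.0586]
0.7 [0.0003, 0.0953, 0.0729]
0.8 [0.0003, 0.104, 0.0881]
0.9 [0.0003, 0.1111, 0.1041]
0.95 [0.0002, 0.1141, 0.1123]
1.0 [0.0002, 0.1166, 0.1207]
1.03 [0.0002, 0.1179, 0.1258]
1.06 [0.0002, 0.1191, 0.1309]
```

Request:
send_rows:
  steps:
    - [[0,0.0083,0.0028],0,0.015]
    - [[0,0.0164,0.006],0,0.015]
    - [[0,0.0244,0.0097],0,0.015]
    - [[0,0.0321,0.0137],0,0.015]
    - [[0,0.0397,0.018],0,0.015]
    - [[0,0.047,0.0229],0,0.015]
    - [[0,0.054,0.028],0,0.015]
    - [[0,0.0609,0.0335],0,0.015]
    - [[0,0.0674,0.0393],0,0.015]
    - [[0,0.0737,0.0455],0,0.015]
    - [[0,0.0737,0.0455],0,0.015]

```text
clock: 19.32
position: [0.7432, -0.0987, 0.2426]
orientation: [-2.465, 0.32, -0.112]
wrist_force: [-0.9, 2.9, 11.2]
grip_width: 0.0207
finger_force: 45.0
```

```bash
python3 st.py
python3 - <<'E'
from lev import *
S=readout.get_state();R0=R.from_rotvec(S["orientation"]).as_matrix()
print("F tool",(S["wrist_force"]@R0).round(1))
for th in [.6,.7,.8,.9,.95,1.0,1.03,1.06]: print(th,((bar(th)-bar(.5))@R0).round(4).tolist())
E
```

```text
t 19.325 p [ 0.7432 -0.0987  0.2426] q [-0.492  0.883  0.694  0.646  1.707  1.381] F [-0.9  2.9 11.2] 0.0207 45.001845359802246
[[ 0.9666 -0.2014  0.1583]
 [-0.2562 -0.7644  0.5917]
 [ 0.0018 -0.6125 -0.7904]] tilt 37.77 az z 75.0
F tool [-1.6 -8.9 -7.3]
0.6 [-0.0, 0.0115, 0.0131]
0.7 [-0.0001, 0.0217, 0.0274]
0.8 [-0.0001, 0.0304, 0.0426]
0.9 [-0.0002, 0.0375, 0.0585]
0.95 [-0.0002, 0.0405, 0.0668]
1.0 [-0.0002, 0.043, 0.0751]
1.03 [-0.0003, 0.0444, 0.0802]
1.06 [-0.0003, 0.0455, 0.0853]
```

Request:
send_rows:
  steps:
    - [[0,0.0058,0.0065],0,0.015]
    - [[0,0.0115,0.0131],0,0.015]
    - [[0,0.0167,0.0202],0,0.015]
    - [[0,0.0217,0.0274],0,0.015]
    - [[0,0.0262,0.035],0,0.015]
    - [[0,0.0304,0.0426],0,0.015]
    - [[0,0.034,0.0505],0,0.015]
    - [[0,0.0375,0.0585],0,0.015]
    - [[0,0.0405,0.0668],0,0.015]
    - [[0,0.043,0.0751],0,0.015]
    - [[0,0.0444,0.0802],0,0.015]
    - [[0,0.0455,0.0853],0,0.015]
    - [[0,0.0455,0.0853],0,0.015]
    - [[0,0.0455,0.0853],0,0.015]

```text
clock: 21.08
position: [0.7474, -0.0844, 0.1535]
orientation: [-2.466, 0.316, -0.117]
wrist_force: [-17.7, -2.6, 35.6]
grip_width: 0.0204
finger_force: 45.0
```

```bash
cat > th.py <<'E'
from lev import *
S=readout.get_state();R0=R.from_rotvec(S["orientation"]).as_matrix()
print("F tool",(S["wrist_force"]@R0).round(1))
o=np.array([.751,-.0691,.3213])-bar(0)
b=S["position"]-o
c,s=np.cos(P[2]),np.sin(P[2]);dx=(b[0]-P[0])*c+(b[1]-P[1])*s-.03;dz=b[2]-.235
print("theta",np.radians(35)-np.arctan2(dz,-dx),"r",np.hypot(dx,dz))
E
python3 st.py; python3 th.py
```

```text
t 21.075 p [ 0.7474 -0.0844  0.1535] q [-0.472  0.931  0.831  0.643  1.544  1.281] F [-17.7  -2.6  35.6] 0.0204 44.98300351202488
[[ 0.967  -0.1973  0.1611]
 [-0.2546 -0.7653  0.5912]
 [ 0.0067 -0.6127 -0.7903]] tilt 37.79 az z 74.8
F tool [-16.2 -16.3 -32.5]
theta 1.0116801295008049 r 0.17274904963428525
```

Stop reached (lever ≈1.01 rad, 36 N up). Now easing back at about 0.4 rad/s.

Request:
send_rows:
  steps:
    - [[0,-0.0012,-0.005],0,0.015]
    - [[0,-0.0025,-0.0102],0,0.015]
    - [[0,-0.005,-0.0186],0,0.015]
    - [[0,-0.008,-0.0268],0,0.015]
    - [[0,-0.0114,-0.0349],0,0.015]
    - [[0,-0.0151,-0.0428],0,0.015]
    - [[0,-0.0193,-0.0505],0,0.015]
    - [[0,-0.0238,-0.058],0,0.015]
    - [[0,-0.0287,-0.0653],0,0.015]
    - [[0,-0.0339,-0.0723],0,0.015]
    - [[0,-0.0396,-0.079],0,0.015]
    - [[0,-0.0454,-0.0854],0,0.015]
    - [[0,-0.0454,-0.0854],0,0.015]

```text
clock: 22.7
position: [0.7446, -0.0929, 0.2423]
orientation: [-2.461, 0.313, -0.111]
wrist_force: [13.9, 29.2, -0.4]
grip_width: 0.0198
finger_force: 45.9
```

```bash
python3 st.py; python3 th.py
```

```text
t 22.7 p [ 0.7446 -0.0929  0.2423] q [-0.485  0.884  0.694  0.65   1.705  1.381] F [13.9 29.2 -0.4] 0.0198 45.93808171117416
[[ 0.968  -0.1961  0.1564]
 [-0.2508 -0.7628  0.596 ]
 [ 0.0025 -0.6162 -0.7876]] tilt 38.04 az z 75.3
F tool [  6.1 -24.8  19.9]
theta 0.48423195065082253 r 0.16939358534606047
```

Request:
send_rows:
  steps:
    - [[0,-0.0015,0.0012],0,0.015]
    - [[0,-0.003,0.0025],0,0.015]
    - [[0,-0.003,0.0025],0,0.015]

```text
clock: 23.08
position: [0.7447, -0.093, 0.2417]
orientation: [-2.465, 0.318, -0.111]
wrist_force: [7.6, 12.9, 2.9]
grip_width: 0.0197
finger_force: 44.9
```

```bash
python3 st.py; python3 th.py
```

```text
t 23.075 p [ 0.7447 -0.093   0.2417] q [-0.484  0.883  0.696  0.647  1.701  1.384] F [ 7.6 12.9  2.9] 0.0197 44.91656720638275
[[ 0.9671 -0.2001  0.157 ]
 [-0.2544 -0.7645  0.5924]
 [ 0.0015 -0.6128 -0.7902]] tilt 37.79 az z 75.2
F tool [  4.  -13.2   6.5]
theta 0.487868354793299 r 0.1693151452044022
```

Request:
send_rows:
  steps:
    - [[0,-0.002,0.0015],0,0.015]
    - [[0,-0.0082,-0.0046],0,0.015]
    - [[0,-0.0148,-0.0105],0,0.015]
    - [[0,-0.0216,-0.0159],0,0.015]
    - [[0,-0.0287,-0.0211],0,0.015]
    - [[0,-0.0361,-0.0259],0,0.015]
    - [[0,-0.0436,-0.0303],0,0.015]
    - [[0,-0.0513,-0.0343],0,0.015]
    - [[0,-0.0593,-0.038],0,0.015]
    - [[0,-0.0593,-0.038],0,0.015]

```text
clock: 24.32
position: [0.7508, -0.0684, 0.3043]
orientation: [-2.465, 0.318, -0.102]
wrist_force: [11.2, 20.7, -12.1]
grip_width: 0.0185
finger_force: 46.4
```

```bash
python3 st.py; python3 th.py
```

```text
t 24.325 p [ 0.7508 -0.0684  0.3043] q [-0.45   0.876  0.553  0.665  1.806  1.507] F [ 11.2  20.7 -12.1] 0.0185 46.35803170502186
[[ 0.9676 -0.2024  0.1511]
 [-0.2525 -0.7641  0.5937]
 [-0.0047 -0.6126 -0.7904]] tilt 37.78 az z 75.7
F tool [  5.6 -10.6  23.5]
theta 0.08235173704751753 r 0.16533001911638653
```

Request:
send_rows:
  steps:
    - [[0,0,0.003],0,0.015]
    - [[0,0,0.006],0,0.015]
    - [[0,0,0.009],0,0.015]
    - [[0,0,0.012],0,0.015]
    - [[0,0,0.012],0,0.015]

```text
clock: 24.95
position: [0.7509, -0.0701, 0.3006]
orientation: [-2.472, 0.327, -0.115]
wrist_force: [-12.9, -17.2, 15.9]
grip_width: 0.0186
finger_force: 43.4
```

```bash
python3 st.py; python3 th.py
```

```text
t 24.95 p [ 0.7509 -0.0701  0.3006] q [-0.451  0.867  0.576  0.657  1.784  1.498] F [-12.9 -17.2  15.9] 0.0186 43.35124835371971
[[ 0.9654 -0.2055  0.1606]
 [-0.2608 -0.7677  0.5853]
 [ 0.003  -0.6069 -0.7948]] tilt 37.37 az z 74.7
F tool [ -7.9   6.2 -24.8]
theta 0.10636985756816619 r 0.16490568035830472
```

Request:
send_rows:
  steps:
    - [[0,-0.003,-0.004],0,0.015]
    - [[0,-0.006,-0.006],0,0.015]
    - [[0,-0.009,-0.008],0,0.015]
    - [[0,-0.012,-0.009],0,0.015]
    - [[0,-0.015,-0.011],0,0.015]
    - [[0,-0.018,-0.012],0,0.015]
    - [[0,-0.018,-0.012],0,0.015]

```text
clock: 25.82
position: [0.7529, -0.061, 0.3145]
orientation: [-2.47, 0.328, -0.101]
wrist_force: [-8.5, -7.0, -9.4]
grip_width: 0.0183
finger_force: 45.2
```

```bash
python3 st.py; python3 th.py
```

```text
t 25.825 p [ 0.7529 -0.061   0.3145] q [-0.438  0.876  0.523  0.663  1.819  1.54 ] F [-8.5 -7.  -9.4] 0.0183 45.18986374139786
[[ 0.9659 -0.21    0.1513]
 [-0.2587 -0.7663  0.5881]
 [-0.0076 -0.6072 -0.7945]] tilt 37.39 az z 75.6
F tool [-6.3 12.8  2. ]
theta 0.004988895937377502 r 0.16425401441104795
```

Request:
send_rows:
  steps:
    - [[0,0,0],0,0.03]
    - [[0,0,0],0,0.045]
    - [[0,0,0],0,0.07]
    - [[0,0,0],0,0.07]
    - [[0,0,0],0,0.07]

```text
clock: 26.45
position: [0.7538, -0.0589, 0.3177]
orientation: [-2.467, 0.323, -0.109]
wrist_force: [-0.4, 0.2, -0.1]
grip_width: 0.0665
finger_force: 0.0
```

```bash
python3 st.py
python3 - <<'E'
from lev import *
S=readout.get_state();R0=R.from_rotvec(S["orientation"]).as_matrix();d=R0[:,2]
print(((np.array([bar(0,-.16)+(.019)*d,(.63,-.16,.37)])-S["position"])@R0).round(4).tolist())
for o in(-.03,-.05,-.06): print(ik(S["position"]+o*d,R0,S["joint_positions"])[1])
E
```

```text
t 26.45 p [ 0.7538 -0.0589  0.3177] q [-0.436  0.874  0.521  0.668  1.818  1.54 ] F [-0.4  0.2 -0.1] 0.0665 0.0
[[ 9.664e-01 -2.042e-01  1.562e-01]
 [-2.571e-01 -7.655e-01  5.899e-01]
 [-9.000e-04 -6.102e-01 -7.922e-01]] tilt 37.61 az z 75.2
[[-0.0, 0.0067, -0.0084], [-0.0937, 0.0707, -0.1204]]
8.18842181457056e-12
1.9085822527598765e-09
4.4870692726507896e-10
```

Request:
send_rows:
  steps:
    - [[0,0.005,-0.015],0,0.07]
    - [[0,0.007,-0.035],0,0.07]
    - [[0,0.007,-0.055],0,0.07]
    - [[-0.02,0.02,-0.075],0,0.07]
    - [[-0.05,0.045,-0.1],0,0.07]
    - [[-0.0937,0.07,-0.12],0,0.07]
    - [[-0.14,0.09,-0.15],0,0.07]
    - [[-0.16,0.1,-0.16],0,0.07]
    - [[-0.16,0.1,-0.16],0,0.07]
    - [[-0.16,0.1,-0.16],0,0.07]

```text
clock: 27.7
position: [0.5542, -0.1889, 0.3837]
orientation: [-2.468, 0.323, -0.109]
wrist_force: [-1.0, -0.4, -0.5]
grip_width: 0.07
finger_force: 0.0
```

```bash
python3 st.py
python3 - <<'E'
from rig import snapshot
import cv2
a=snapshot("side")[:,:,::-1];b=snapshot("top")[:,:,::-1]
cv2.imwrite("pics/j1.png",cv2.convertScaleAbs(cv2.hconcat([cv2.resize(a[120:250,250:380],(400,400),interpolation=2),cv2.resize(b[90:270,240:420],(400,400),interpolation=2)]),alpha=1.4,beta=15))
g=a.astype(float).mean(2)
for r in range(216,242): print(r,g[r,310:326].astype(int).tolist())
E
```

```text
t 27.7 p [ 0.5542 -0.1889  0.3837] q [-0.767  0.485  1.013  0.607  1.933  1.201] F [-1.  -0.4 -0.5] 0.07 0.0
[[ 9.664e-01 -2.042e-01  1.564e-01]
 [-2.572e-01 -7.655e-01  5.898e-01]
 [-7.000e-04 -6.102e-01 -7.923e-01]] tilt 37.6 az z 75.1
216 [184, 169, 147, 114, 93, 84, 82, 81, 81, 82, 81, 82, 82, 81, 67, 39]
217 [169, 151, 125, 94, 85, 82, 82, 82, 82, 82, 81, 82, 82, 83, 92, 70]
218 [151, 127, 101, 85, 83, 82, 81, 81, 81, 81, 81, 81, 80, 87, 143, 163]
219 [118, 102, 86, 82, 83, 83, 80, 82, 81, 81, 81, 80, 77, 90, 174, 195]
220 [94, 86, 84, 83, 82, 82, 81, 81, 81, 80, 83, 79, 75, 91, 181, 194]
221 [89, 85, 83, 82, 81, 81, 81, 81, 81, 81, 81, 74, 72, 93, 174, 157]
222 [87, 84, 83, 82, 81, 80, 80, 80, 80, 77, 75, 74, 77, 87, 129, 111]
223 [87, 84, 83, 82, 80, 80, 79, 80, 78, 76, 76, 78, 82, 83, 95, 95]
224 [87, 84, 81, 82, 80, 79, 80, 81, 78, 81, 86, 85, 84, 82, 92, 93]
225 [88, 85, 81, 81, 80, 80, 81, 84, 86, 87, 88, 87, 85, 82, 90, 92]
226 [87, 84, 81, 80, 79, 77, 78, 86, 90, 88, 88, 88, 85, 82, 90, 91]
227 [88, 83, 80, 79, 82, 73, 75, 85, 89, 89, 88, 87, 84, 82, 88, 91]
228 [88, 83,
[... 253 characters left out ...]
9, 79, 90]
232 [81, 74, 74, 76, 76, 74, 73, 86, 89, 89, 88, 86, 84, 80, 79, 90]
233 [79, 73, 75, 76, 77, 74, 74, 86, 89, 89, 88, 87, 87, 79, 77, 89]
234 [80, 73, 74, 77, 77, 74, 72, 80, 89, 89, 87, 85, 78, 75, 75, 90]
235 [76, 72, 74, 76, 76, 74, 72, 78, 87, 88, 84, 80, 75, 74, 76, 92]
236 [75, 71, 74, 77, 78, 75, 73, 77, 83, 83, 80, 77, 75, 74, 83, 92]
237 [76, 71, 74, 75, 77, 76, 73, 75, 80, 80, 78, 75, 74, 81, 90, 93]
238 [78, 72, 73, 77, 76, 75, 73, 75, 78, 78, 75, 73, 79, 89, 93, 92]
239 [77, 73, 74, 77, 76, 74, 71, 73, 76, 76, 77, 81, 87, 91, 91, 93]
240 [81, 73, 74, 76, 77, 74, 71, 74, 80, 81, 85, 89, 91, 92, 92, 93]
241 [86, 76, 74, 76, 77, 75, 73, 74, 86, 89, 90, 92, 90, 92, 91, 92]
```

View pics/j1.png

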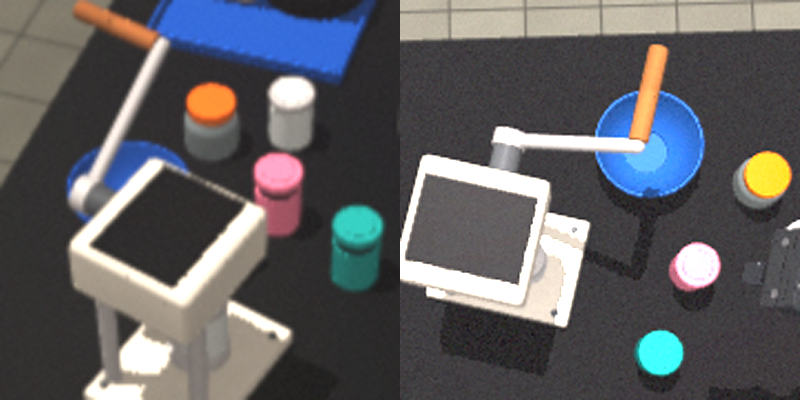

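The lever is at rest, the canister has not moved on the pad, and its dark neck (pixel (318,224), earlier 59) no longer shows (78 now), so the lid is home.

```bash
python3 -c "
from rig import workorder
print(workorder.hand_in())"
```

```text
the job is handed in; nothing more can be done
None
```

The job is handed in at about 28 s on the clock, with no verdict returned: the proud canister stands on the pad about 3 mm from centre, its lid is home as far as the side camera shows, the lever is back at rest, and nothing else appears to have moved.

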